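# Feel for the notch in the tack till's edge and press its catch

## Robot

A 6-joint arm with a two-finger parallel gripper is mounted at the origin on the work surface. World frame = base frame: x ahead of the robot, y to its left, z up, the work surface at z = 0. Lengths are in m, angles in degrees, forces in N, time in s.
With the tool pointing down it reaches from about 0.4 to 0.825 m from the base axis. Payload 7 kg.
Tool frame: the origin (TCP) lies at the very end of the fingers, on their centre line; the grasp point (between the pads) lies 19 mm behind it; z points along the fingers, y is the line along which they close (so a half turn about z gives the same grasp; the last joint's range is limited). The gripper opens to 88 mm and grips with 3 to 60 N. Pads are 19 mm wide; open, the fingers measure 130 mm over their backs; the gripper's body (78 mm by 193 mm) begins 47 mm behind the grasp point.
Start: joints at [81.71, 20.546, 0.682, 0, -70.136, -16.507], TCP at [0.283, 0.613, 0.227] pointing down, gripper open.
Joint ranges: [-176.03, 176.03], [-82.01, 121.73], [-58.28, 71.71], [-173.87, 95.51], [-174.79, -0.11], [-173.66, 173.66]. Speed limits (degrees/s): [136.94, 136.94, 172.46, 180, 180, 180].

## Interface

Orientations are given as [roll, pitch, yaw] about the fixed x, y, z axes, in that order (R = Rz(yaw) Ry(pitch) Rx(roll)).
In Python, from plant import get_state, imaging, r, finder gives the robot as it stands.
- The arm moves only by the shell command python3 -m handwheel 'ROWS' [FORCE]. ROWS is JSON, a list of rows, each a list of 5 numbers: the closure, from 0 (fully open) to 1 (shut), then the shift along the world's x, y, z in cm, then the turn about the world's z in degrees. A call has 1 to 8 rows; each row is the pose to reach, as a shift and turn from the pose commanded when the call began; what a row does not reach only later rows make up. A row lasts 1/8 s, in which the tool goes at most 62.5 mm and 10.7 degrees, less where a joint would pass 70% of its speed; a pose out of reach is approached as far as the arm can. A call with a gripper value outside its range is refused whole. The fingers move at their own pace and stop on an object; FORCE is the grip in N (left out, the last holds). Time passes only in rows, so rows that repeat a pose let the fingers close. It gives the time, the measured TCP pose, the force, the opening and the grip force at its end, in the units of the state.
- get_state(): the state, without advancing time (a new reading comes with each control period).
- imaging.capture(name): name is "scene" or "side" or "wrist"; returns (picture, depth): 480x640x3 uint8, red, green, blue; 480x640 float32, m along the optical axis (not along the pixel's ray), 0 where there is no reading.
- imaging.get_calibration(name): a dict with "fx", "fy", "cx", "cy" (pixels), "rvec" (rotation vector, rad) and "tvec" (3), from world to camera coordinates, as OpenCV has them; the wrist camera has in their place "hand_eye" (4x4, takes a point from camera to tool coordinates, whose origin is the TCP and whose axes are the flange's). Camera axes: x right, y down, z forward; pixel columns grow to the right and rows downward; lengths in m; the calibration is good to about 2 mm. A picture is of the moment at which its call begins: read the wrist's pose just before it. get_calibration takes no time and is no camera call.
- r.close_job(): hands the job in; it is judged then, once.
Trained networks look in the newest picture that a camera, given by its name, has taken for a name from the list of things; names that differ only in an ending like _2 or _b are one class to them, and where a whole thing is asked for, a point or a joint stands for the part that bears it (a point fixed in the world has none). Each returns a list of dicts, best first, with "p" (0 to 1); they miss things now and then, are a little off and sometimes report something else, mostly with a low value. They report only what shows in the picture. A call takes as long as a camera call.
- finder.cut_out(camera, query): "region" (480x640 bool, what is visible of it) and "pixel" ([column, row] in pixels, amid what is visible of it).
The state is a dict: "time_s": time; "joints": joint angles; "qd": joint speeds; "joint_torque": joint torques, N m; "tcp_pos": TCP position; "eef_rot": TCP orientation; "contact_force": force on the tool from outside, world axes, zero at the start; "moment": the same for the moment, N m; "gripper_width": finger opening in m; "gripper_force": force on a finger pad.
Only numpy, scipy, OpenCV 4.12 (cv2) and the standard library are available. Lean on these libraries where they do the work, as an engineer would, in place of code of your own. Each camera call takes 0.05 s, during which the arm holds its last target. There are 200 camera calls.

## Task

With the fingers shut, set a fingertip on the steel edge strip of the tack till at either end of the strip, feel along the strip until you come to the notch, and press the catch in the notch all the way down so that the tack drawer slides out by itself. Do not touch the drawer, leave everything else on the bench where it is, and finish with the hand clear.

Things in the scene. Friction and masses are not known exactly. Their poses are not given: they have to be found in the camera images.
- till: The tack till: dark wooden box screwed to the bench, 144 mm deep (x from -69 to +75), 444 mm long (y), drawer in its front (-x) face. Origin: under its middle, at bench height; z up. Its ends (|y| from 120 to 222) are solid blocks 72 mm high; between them the wooden top is 44 mm high, with a 16 mm lip at the back and the steel edge strip along the front
- strip_mid (a point): Point on the till (same axes), at x = -55, y = 0, z = 68 mm from its origin: middle of the top face of the fixed, rigid, level steel edge strip, 20 mm wide, in view from y = -120 to +120. One notch, 46 mm long in y, cuts its full width; the notch's middle lies anywhere from y = -50 to +50 and is not listed: look or feel for it. Its floor is a flat steel catch 44 x 19 mm
- till_key (a joint): How far the catch in the notch is pressed down, m: 0 up (9 mm below the strip's top face), 0.008 fully down (17 mm below it). It needs about 6 N pressed slowly, more when pressed fast, stops firmly at the bottom, and stays down when let go
- till_drawer (a joint): How far the drawer has slid out of the till's front, towards the till's -x, m: 0 shut, 0.032 when the catch is fully down. The catch drives it, 4 mm out for each mm pressed
- drawer_front (a point): The drawer's light wooden front panel, 210 mm long (y), 34 mm high, 11 mm thick, with a small brass knob standing out 18 mm in the middle. Origin: middle of its lower edge. Its top is 39 mm above the bench. Not to be touched
- polish_tin: Bystander: flat round tin, 54 mm across, 20 mm high, on the till's +y end block. Origin under its centre
- wax_cake: Bystander: cake of wax 34 x 52 x 20 mm, on the till's low top behind the strip. Origin under its centre
- awl: Bystander: awl with a handle, 130 mm long, lying along the till on its low top behind the strip. Origin under its middle
- spool: Bystander: wooden thread spool, 44 mm across, 34 mm high, on the till's -y end block. Origin under its centre
- glue_jar: Bystander: white jar with a black cap, 90 mm across, 115 mm high, behind the till. Origin under its centre
- hammer: Bystander: hammer lying on the bench to the robot's right. Origin under its middle
- shoe_last: Bystander: wooden shoe last, about 215 mm long, 55 mm high, behind the till. Origin under its middle
- dye_bottle: Bystander: small amber bottle, 48 mm across, 110 mm high, on the bench to the robot's left. Origin under its centre

How it is judged:
By the outcome, as a careful person would: the job done as asked, in the order asked, and still so for the second after the job is handed in, with the robot touching nothing.
It also fails if it takes over 42 s, if anything falls off the work surface, if the arm or the gripper's body presses on something with over 40 N, if the wrist force passes 120 N, or if a joint passes its speed limit or range.

## Working session

There is one attempt and no reset: what is moved stays moved. The work goes in short steps, Python scripts to look and compute and a shell command to move; the robot and the scene stay as the last step left them, time stands still between calls to the robot, and variables do not carry over. Pictures are saved under pics/ and viewed, at most 10 in all, crops included, and the job is handed in when it is done.

```bash
mkdir -p pics; cat > h.py <<'E'
import numpy as np, cv2
from plant import get_state, imaging, r, finder
from scipy.spatial.transform import Rotation as R
def cloud(name):
    s=get_state(); im,d=imaging.capture(name); c=imaging.get_calibration(name)
    v,u=np.mgrid[:480,:640]
    P=np.stack([(u-c["cx"])/c["fx"]*d,(v-c["cy"])/c["fy"]*d,d],-1)
    if "hand_eye" in c:
        H=np.array(c["hand_eye"]); P=P@H[:3,:3].T+H[:3,3]
        P=P@R.from_euler('xyz',s["eef_rot"],degrees=True).as_matrix().T+np.array(s["tcp_pos"])
    else:
        M=cv2.Rodrigues(np.array(c["rvec"],float))[0]; P=(P-np.array(c["tvec"]).ravel())@M
    P[d==0]=np.nan
    return im,d,P
def save(im,f): cv2.imwrite('pics/'+f,im[:,:,::-1])
E
python3 - <<'E'
from h import *
s=get_state(); print(s)
for n in("scene","side"):
    im,d,P=cloud(n); save(im,n+'1.png'); np.save(n+'.npy',P)
    for q in("till","strip_mid","till_key","drawer_front","spool","polish_tin","awl","wax_cake","glue_jar","dye_bottle"):
        for o in finder.cut_out(n,q)[:1]:
            print(n,q,round(o["p"],2),o["pixel"],np.nanmedian(P[o["region"]],0).round(3),np.nanpercentile(P[o["region"]],98,axis=0).round(3),o["region"].sum())
E
```

```text
{'time_s': 0.0, 'joints': array([ 8.17090626e+01,  2.05914016e+01,  6.33745027e-01, -2.06198405e-02,
       -7.01369877e+01, -1.65089459e+01]), 'qd': array([ 0.00084202, -0.07539927,  0.12951775, -0.02389365, -0.01193611,
       -0.02246328]), 'joint_torque': array([ 1.38869789e-03, -5.82719314e+01,  2.93048644e+01,  6.99741885e+00,
        6.85591658e-03, -1.58814692e-04]), 'tcp_pos': array([0.28292186, 0.61229607, 0.22562129]), 'eef_rot': array([ 1.79903749e+02, -8.31238336e-03, -2.48068984e+01]), 'contact_force': array([0.18764077, 0.18710424, 0.0803443 ]), 'moment': array([ 0.03673687, -0.03943316, -0.00778147]), 'gripper_force': 0.0, 'gripper_width': 0.08747812613122237}
scene till 0.92 [281.0, 258.9] [ 0.613 -0.104  0.046] [0.64  0.139 0.074] 9413
scene strip_mid 0.78 [275.9, 256.6] [ 0.614 -0.106  0.046] [0.64  0.139 0.074] 9518
scene till_key 0.51 [301.6, 230.7] [ 0.509 -0.048  0.058] [ 0.513 -0.027  0.061] 182
scene drawer_front 0.46 [197.7, 241.1] [ 0.584 -0.259  0.104] [ 0.595 -0.242  0.108] 439
scene spool 0.57 [198.5, 242.1] [ 0.582 -0.259  0.103] [ 0.595 -0.241  0.108] 
[... 516 characters left out ...]
1.8] [ 0.543 -0.156  0.05 ] [0.628 0.13  0.074] 9941
side till_key 0.47 [296.3, 274.2] [ 0.501 -0.039  0.059] [ 0.516 -0.021  0.062] 99
side drawer_front 0.66 [293.0, 299.8] [ 0.478 -0.087  0.038] [0.488 0.026 0.042] 598
side spool 0.61 [365.6, 323.5] [ 0.57  -0.267  0.104] [ 0.592 -0.241  0.108] 590
side polish_tin 0.87 [320.1, 227.0] [0.586 0.084 0.091] [0.613 0.118 0.094] 355
side awl 0.69 [344.4, 268.6] [ 0.587 -0.069  0.064] [0.608 0.01  0.071] 348
side wax_cake 0.56 [352.3, 301.9] [ 0.581 -0.158  0.064] [ 0.599 -0.129  0.068] 305
side glue_jar 0.74 [380.7, 239.6] [0.709 0.006 0.079] [0.756 0.067 0.117] 1928
side dye_bottle 0.86 [223.7, 184.8] [0.394 0.419 0.054] [0.418 0.499 0.11 ] 541
```

```bash
python3 - <<'E'
from h import *
ims=[]
for n in("scene","side"):
    P=np.load(n+'.npy').reshape(-1,3)
    # end-block tops: z~.072 & strip ~.068
    m=(P[:,2]>.062)&(P[:,2]<.078)&(P[:,0]>.42)&(P[:,0]<.7)&(P[:,1]>-.36)&(P[:,1]<.2)
    Q=P[m]; print(n,len(Q))
    for y in np.arange(-.34,.18,.02):
        q=Q[abs(Q[:,1]-y)<.006]
        if len(q): print(round(y,2),np.nanpercentile(q[:,0],[2,50,98]).round(4),np.median(q[:,2]).round(4),len(q))
    i=cv2.imread('pics/'+n+'1.png'); ims.append(cv2.resize(i[180:360,150:450],None,fx=1.6,fy=1.6,interpolation=3))
cv2.imwrite('pics/c1.png',np.vstack(ims))
E
```

```text
scene 4638
-0.3 [0.5237 0.5954 0.6211] 0.0719 61
-0.28 [0.4796 0.5889 0.622 ] 0.0722 170
-0.26 [0.4794 0.5981 0.624 ] 0.0723 144
-0.24 [0.4831 0.5694 0.6238] 0.0723 262
-0.22 [0.4852 0.5683 0.6251] 0.0721 273
-0.2 [0.4827 0.5626 0.6254] 0.0721 254
-0.18 [0.4846 0.5051 0.5927] 0.0663 71
-0.16 [0.4874 0.5702 0.5991] 0.0647 102
-0.14 [0.4905 0.5782 0.605 ] 0.0646 96
-0.12 [0.4882 0.5043 0.5096] 0.0678 41
-0.1 [0.4912 0.5087 0.5991] 0.0675 57
-0.08 [0.4925 0.5876 0.6026] 0.0674 83
-0.06 [0.5829 0.5955 0.6032] 0.0675 48
-0.04 [0.5841 0.5949 0.6022] 0.0668 39
-0.02 [0.4934 0.5088 0.5157] 0.0678 37
0.0 [0.4929 0.5098 0.5155] 0.0671 43
0.02 [0.497  0.5093 0.5162] 0.0672 39
0.04 [0.4971 0.5552 0.6253] 0.0685 93
0.06 [0.4974 0.5709 0.6297] 0.0719 217
0.08 [0.4938 0.5509 0.6373] 0.072 153
0.1 [0.4965 0.6143 0.6397] 0.072 134
0.12 [0.5008 0.606  0.6403] 0.0716 157
0.14 [0.4995 0.5748 0.6412] 0.0718 232
side 5243
-0.3 [0.5212 0.5819 0.6184] 0.0685 189
-0.28 [0.4783 0.5483 0.6177] 0.0725 397
-0.26 [0.4777 0.5301 0.619 ] 0.0722 284
-0.24 [0.4797 0.5257 0.62  ] 0.0721 241
-0.22 [0.4801 0.5291 0.6213] 0.0723 243
-0.2 [0.4813 0.5479 0.6199] 0.0722 304
-0.18 [0.4857 0.5018 0.5893] 0.0671 70
-0.16 [0.4868 0.5693 0.5962] 0.0652 105
-0.14 [0.4875 0.5753 0.6015] 0.0654 98
-0.12 [0.4882 0.4975 0.5927] 0.068 40
-0.1 [0.4892 0.5046 0.595 ] 0.0672 55
-0.08 [0.4898 0.5764 0.5988] 0.0681 79
-0.06 [0.5591 0.5859 0.5982] 0.0682 39
-0.04 [0.5459 0.5866 0.6121] 0.0669 30
-0.02 [0.4924 0.5017 0.5261] 0.067 45
0.0 [0.4936 0.6879 0.6988] 0.069 62
0.02 [0.4942 0.5118 0.6812] 0.0677 53
0.04 [0.4953 0.5977 0.6756] 0.068 106
0.06 [0.4926 0.5619 0.6314] 0.0724 173
0.08 [0.4944 0.5521 0.6335] 0.0723 143
0.1 [0.4943 0.5382 0.6361] 0.0721 103
0.12 [0.496  0.5363 0.6367] 0.0724 91
0.14 [0.4959 0.5466 0.6369] 0.0722 103
```

View pics/c1.png

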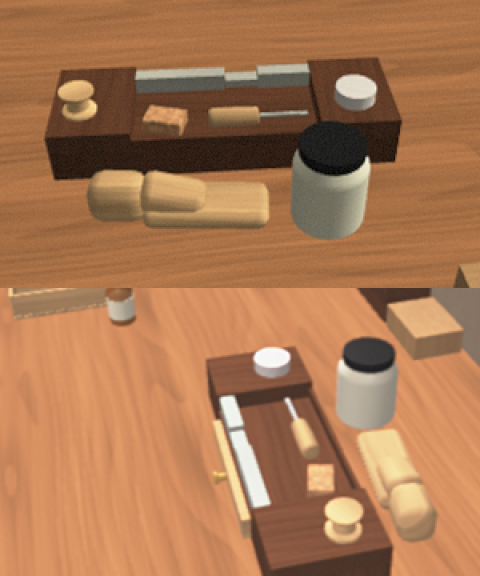

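The crops show the till, with the strip notch at about scene pixel (300, 228). That puts the notch near world y = -0.043, nearer the +y end of the strip. The till is yawed about -2.4°. I'll go above the +y end with the fingers shut and the closing line across the strip.

```bash
python3 -m handwheel '[[1,2.5,-6,0,-10],[1,5,-12,0,-20],[1,7.5,-18,0,-30],[1,10,-24,0,-40],[1,12,-30,0,-50],[1,14.5,-36,0,-60],[1,17,-42,0,-67.6],[1,19,-48,0,-67.6]]' 20; python3 -m handwheel '[[1,2,-5,0,0],[1,3.3,-10,0,0],[1,3.3,-10,-2,0],[1,3.3,-10,-2,0]]'
python3 - <<'E'
from h import *
s=get_state(); print(s["tcp_pos"],s["eef_rot"],s["contact_force"],s["gripper_width"])
im,d,P=cloud("wrist"); save(im,'w1.png'); np.save('w.npy',P)
Q=P.reshape(-1,3); m=(Q[:,2]>.05)&(Q[:,2]<.08)&(Q[:,0]>.46)&(Q[:,0]<.53)
for y in np.arange(-.2,.08,.01):
    q=Q[m&(abs(Q[:,1]-y)<.003)]
    if len(q): print(round(y,2),np.nanpercentile(q[:,0],[2,98]).round(4),np.median(q[:,2]).round(4),len(q))
E
```

```text
time_s: 2.1
tcp_pos: [0.4683, 0.1464, 0.227]
eef_rot: [-179.9, 0.0, -92.5]
contact_force: [1.3, -0.2, 0.4]
gripper_width: 0.0131
gripper_force: 0.0
time_s: 2.6
tcp_pos: [0.4999, 0.0472, 0.2055]
eef_rot: [179.9, -0.1, -92.5]
contact_force: [-0.8, 0.8, 0.4]
gripper_width: 0.0004
gripper_force: 0.0
[0.49988798 0.04723208 0.2055366 ] [ 1.79869771e+02 -5.10248120e-02 -9.24985314e+01] [-0.79321973  0.84780827  0.37737074] 0.0003689212829937127
-0.13 [0.4881 0.5071] 0.067 243
-0.12 [0.4885 0.5078] 0.067 232
-0.11 [0.4889 0.5084] 0.0669 228
-0.1 [0.4893 0.5087] 0.067 220
-0.09 [0.4897 0.5088] 0.0669 206
-0.08 [0.49   0.5094] 0.0669 200
-0.07 [0.4904 0.5101] 0.0669 209
-0.06 [0.4915 0.5103] 0.0579 173
-0.05 [0.4918 0.5099] 0.058 163
-0.04 [0.4922 0.5106] 0.0581 159
-0.03 [0.4935 0.5111] 0.0579 149
-0.02 [0.4932 0.5121] 0.0665 170
-0.01 [0.4935 0.5128] 0.0668 160
0.0 [0.4939 0.5134] 0.0669 157
0.01 [0.4943 0.5139] 0.067 154
0.02 [0.4947 0.5137] 0.0669 143
0.03 [0.4951 0.5143] 0.0671 143
0.04 [0.4955 0.5148] 0.067 138
0.05 [0.4926 0.5292] 0.0673 326
0.06 [0.4927 0.5295] 0.0709 251
0.07 [0.493  0.5293] 0.071 234
0.08 [0.4934 0.5292] 0.071 227
```

View pics/w1.png

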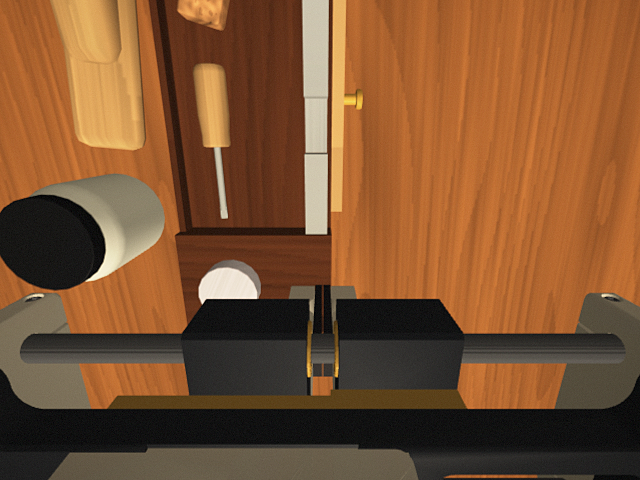

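The wrist view shows the strip at columns 305–330, with the notch at rows 97–153 and the block face at row 235. In world coordinates the notch runs y ≈ -0.066 to -0.022, its floor is about 9 mm below the strip top, and the strip's +y end is at y ≈ 0.047. Next I'll descend over that end.

```bash
python3 -m handwheel '[[1,0.5,-1.5,-4,0],[1,0.5,-1.5,-9,0],[1,0.5,-1.5,-12,0],[1,0.5,-1.5,-12.8,0],[1,0.5,-1.5,-12.8,0],[1,0.5,-1.5,-12.8,0]]'
```

```text
time_s: 3.4
tcp_pos: [0.5068, 0.0339, 0.0801]
eef_rot: [-179.9, 0.1, -92.3]
contact_force: [-0.4, -0.1, 0.2]
gripper_width: 0.0004
gripper_force: 0.0
```

```bash
python3 -m handwheel '[[1,0,0,-0.2,0],[1,0,0,-0.4,0],[1,0,0,-0.5,0],[1,0,0,-0.5,0]]'
```

```text
time_s: 3.9
tcp_pos: [0.5057, 0.0332, 0.0735]
eef_rot: [180.0, -0.0, -92.4]
contact_force: [0.7, 0.4, -0.2]
gripper_width: 0.0006
gripper_force: 0.0
```

```bash
python3 -m handwheel '[[1,0,0,-0.2,0],[1,0,0,-0.3,0],[1,0,0,-0.4,0],[1,0,0,-0.4,0]]';python3 -m handwheel '[[1,0,0,-0.1,0],[1,0,0,-0.1,0]]'
```

```text
time_s: 4.4
tcp_pos: [0.5056, 0.0332, 0.0695]
eef_rot: [180.0, -0.0, -92.4]
contact_force: [0.1, 0.5, 0.4]
gripper_width: 0.0005
gripper_force: 0.0
time_s: 4.65
tcp_pos: [0.5057, 0.0332, 0.0685]
eef_rot: [180.0, -0.0, -92.4]
contact_force: [-0.1, 0.2, 0.1]
gripper_width: 0.0003
gripper_force: 0.0
```

```bash
python3 -m handwheel '[[1,0,0,-0.05,0],[1,0,0,-0.05,0]]';python3 -m handwheel '[[1,0,0,-0.05,0],[1,0,0,-0.05,0]]'
```

```text
time_s: 4.9
tcp_pos: [0.5058, 0.0333, 0.0683]
eef_rot: [-180.0, 0.0, -92.4]
contact_force: [-1.7, 0.1, 2.8]
gripper_width: 0.0001
gripper_force: 2.0
time_s: 5.15
tcp_pos: [0.5057, 0.0332, 0.0683]
eef_rot: [-180.0, -0.0, -92.4]
contact_force: [-3.7, 0.1, 10.0]
gripper_width: 0.0006
gripper_force: 4.9
```

```bash
python3 -m handwheel '[[1,-0.01,-0.3,-0.02,0],[1,-0.03,-0.7,-0.02,0],[1,-0.04,-1.1,-0.02,0],[1,-0.06,-1.5,-0.02,0],[1,-0.08,-1.9,-0.02,0],[1,-0.09,-2.3,-0.02,0],[1,-0.11,-2.7,-0.02,0],[1,-0.12,-3.0,-0.02,0]]'
```

```text
time_s: 6.15
tcp_pos: [0.5062, 0.0041, 0.0683]
eef_rot: [-179.8, 0.1, -92.4]
contact_force: [0.1, 3.4, 6.0]
gripper_width: 0.0003
gripper_force: 2.9
```

```bash
python3 -m handwheel '[[1,-0.05,-0.3,0,0],[1,-0.1,-0.7,0,0],[1,-0.15,-1.1,0,0],[1,-0.2,-1.4,0,0],[1,-0.22,-1.7,0,0],[1,-0.23,-2.0,0,0]]';python3 -m handwheel '[[1,-0.01,-0.3,0,0],[1,-0.03,-0.6,0,0],[1,-0.04,-0.9,0,0]]';python3 -m handwheel '[[1,-0.01,-0.3,0,0],[1,-0.03,-0.6,0,0]]'
```

```text
time_s: 6.9
tcp_pos: [0.5039, -0.0159, 0.0683]
eef_rot: [-179.8, 0.1, -92.4]
contact_force: [0.6, 4.1, 6.2]
gripper_width: 0.0004
gripper_force: 3.0
time_s: 7.28
tcp_pos: [0.5034, -0.025, 0.0682]
eef_rot: [-179.8, 0.1, -92.4]
contact_force: [0.0, 4.2, 5.1]
gripper_width: 0.0002
gripper_force: 2.7
time_s: 7.52
tcp_pos: [0.5023, -0.0315, 0.0678]
eef_rot: [-179.9, 0.0, -92.4]
contact_force: [0.4, 0.1, 0.6]
gripper_width: 0.0003
gripper_force: 0.0
```

The contact force disappeared at y ≈ -0.031, so the finger is over the notch, as the images predicted. I'll centre it and press.

```bash
python3 -m handwheel '[[1,0,-0.6,0,0],[1,0,-1.3,0,0],[1,0,-1.3,-0.3,0],[1,0,-1.3,-0.6,0],[1,0,-1.3,-0.8,0],[1,0,-1.3,-0.8,0]]';python3 -m handwheel '[[1,0,0,-0.1,0],[1,0,0,-0.2,0],[1,0,0,-0.3,0],[1,0,0,-0.3,0]]'
```

```text
time_s: 8.28
tcp_pos: [0.5014, -0.0447, 0.0592]
eef_rot: [180.0, -0.0, -92.4]
contact_force: [0.7, 0.6, 0.5]
gripper_width: 0.0002
gripper_force: 0.0
time_s: 8.78
tcp_pos: [0.5016, -0.0446, 0.0566]
eef_rot: [-180.0, 0.0, -92.4]
contact_force: [-1.4, 1.0, 5.7]
gripper_width: 0.0002
gripper_force: 2.3
```

```bash
python3 -m handwheel '[[1,0,0,-0.05,0],[1,0,0,-0.1,0],[1,0,0,-0.15,0],[1,0,0,-0.2,0],[1,0,0,-0.25,0],[1,0,0,-0.3,0],[1,0,0,-0.35,0],[1,0,0,-0.4,0]]';python3 -m handwheel '[[1,0,0,-0.05,0],[1,0,0,-0.1,0],[1,0,0,-0.15,0],[1,0,0,-0.2,0],[1,0,0,-0.2,0]]'
```

```text
time_s: 9.78
tcp_pos: [0.5016, -0.0447, 0.0527]
eef_rot: [-180.0, 0.0, -92.4]
contact_force: [-2.9, 1.1, 6.1]
gripper_width: 0.0008
gripper_force: 2.8
time_s: 10.4
tcp_pos: [0.5016, -0.0447, 0.0512]
eef_rot: [-180.0, 0.0, -92.4]
contact_force: [-4.2, 0.9, 12.4]
gripper_width: 0.0003
gripper_force: 6.1
```

```bash
python3 -m handwheel '[[1,0,0,-0.04,0],[1,0,0,-0.08,0],[1,0,0,-0.08,0]]';python3 -m handwheel '[[1,0,0,0.5,0],[1,0,0,1.5,0],[1,0,0,4,0],[1,0,0,8,0],[1,0,0,12,0],[1,0,0,14,0],[1,0,0,14,0],[1,0,0,14,0]]'
python3 - <<'E'
from h import *
im,d,P=cloud("side"); save(im,'s2.png'); im2,d2,P2=cloud("wrist")
cv2.imwrite('pics/end.png',np.hstack([cv2.resize(im[180:400,150:470],(400,275)),cv2.resize(im2,(400,275))])[:,:,::-1])
print(get_state()["contact_force"])
Q=P2.reshape(-1,3)
print("key z",np.nanmedian(Q[(abs(Q[:,0]-.502)<.006)&(abs(Q[:,1]+.045)<.01)],0))
for o in finder.cut_out("wrist","drawer_front")[:1]:
    q=P2[o["region"]]; print(o["p"],np.nanpercentile(q,[5,50,95],axis=0).round(3))
E
```

```text
time_s: 10.78
tcp_pos: [0.5017, -0.0447, 0.0511]
eef_rot: [-180.0, -0.0, -92.4]
contact_force: [-8.3, 2.4, 20.9]
gripper_width: 0.0003
gripper_force: 10.3
time_s: 11.78
tcp_pos: [0.501, -0.0448, 0.1889]
eef_rot: [179.9, 0.0, -92.4]
contact_force: [-0.4, -0.0, -0.7]
gripper_width: 0.0004
gripper_force: 0.0
[-0.05612466 -0.09066406  0.42444152]
key z [ 0.50162997 -0.05343875  0.2145256 ]
0.81 [[ 0.442 -0.158  0.009]
 [ 0.46  -0.079  0.011]
 [ 0.482  0.021  0.039]]
```

View pics/end.png

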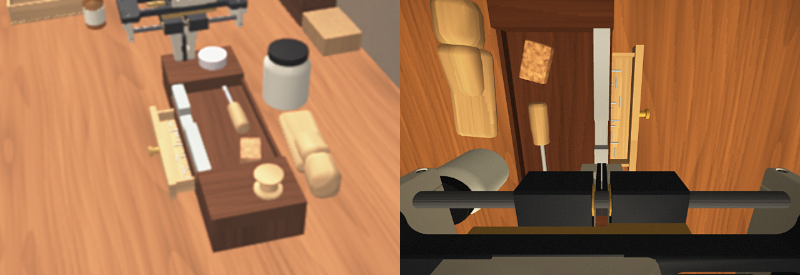

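Both views show the drawer out: in the wrist crop its tray fills columns 610–640. The panel has moved about 32 mm, the bystanders haven't moved, and the hand is clear.

```bash
python3 -c "
from plant import r
print(r.close_job())"
```

```text
the job is handed in; nothing more can be done
None
```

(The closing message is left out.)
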